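# Snap the tube rotor into the mini centrifuge

### The job

Press the blue lid button of the mini centrifuge right down and let it come back up, so that its clear lid springs open; then take the round blue eight-hole tube rotor, set it on the drive spindle in the bowl and push it straight down until it snaps fully home on the flange. Keep pressing the rotor down firmly after the snap and finish while still holding it pressed down with the gripper, without backing off. Leave the lid open and everything else on the bench where it stands.

Things in the scene. Friction and masses are not known exactly. Their poses are not given: they have to be found in the camera images.
- mini_centrifuge: White bench-top mini centrifuge, fixed, 205 long x 144 wide x 125 mm high with its domed clear lid shut. Origin on the bench under the spindle axis; x points to the back (hinge side), y to its left, z up. Front edge at x = -132, back at +73 mm, the sides at y = +-72 mm. The bowl is round, 110 mm across, its rim at z = 84 and its floor at z = 42 mm; the front deck is at z = 58 mm, with a latch nose 44 mm wide up to z = 84 mm between x = -95 and -71 mm.
- button_top (a point): Centre of the top of the blue round lid button, 23 mm across, on the front deck at x = -113 mm of the centrifuge, 68 mm above the bench; it is pressed straight down.
- lid_button (a joint): Lid button: 0 up, 0.005 m fully down; spring return, about 1.5 N to start and 5 N to hold fully down. From about 0.003 m it draws the latch back and the lid springs open.
- lid (a joint): Hinged clear lid, 146 x 140 mm with a 38 mm high dome: 0 shut, 1.75 rad fully open. When the button is pressed it opens by a weak spring (under 1 N at its front edge) in about 1.5 s, if nothing is in its way, and stays open; its front edge swings up and back. Open, it leans back behind the bowl from the hinge line, 72 mm behind the spindle axis and 85 mm above the bench, so a wide gripper should have its long side along the hinge (the centrifuge's y).
- flange_top (a point): Centre of the upper face of the drive flange, 52 mm above the bench, on the spindle axis in the middle of the bowl; axes as the centrifuge's. The steel spindle, 15 mm thick, rises 26 mm above this point with a tapered nose (7 mm across at the tip), and has three sprung catch balls 14 mm above this point.
- drive_flange: Round aluminium flange, 34 mm across and 10 mm high, at the foot of the spindle; the seated rotor's underside rests on it. Origin at the centre of its underside, upper face 10 mm above.
- rotor_knob (a point): Centre of the grip knob of the round blue tube rotor: knob 22 mm across, from 15 mm below to 15 mm above this point. Below it is the rotor body, 87 mm across and 24 mm high, with a flat top and eight angled tube holes round the knob. The rotor weighs about 0.09 kg and stands upright on the bench; it may be fitted at any yaw. z is the rotor's axis.
- rotor_foot (a point): Centre of the rotor's underside, 39 mm below the knob's centre; z is the rotor's axis. The bore opens here 26 mm wide and has a snap lip inside, 17 mm wide. Pushed down over the spindle the lip meets the catch balls when this point is about 9 mm above flange_top; the push then rises to 7 to 11 N, drops suddenly at about 5 mm above, and the rotor falls home with this point at flange_top.
- strip_rotor_knob (a point): Bystander: centre of the 22 mm knob, 30 mm high, of the other rotor, a pale grey 90 x 58 x 20 mm block with two rows of small holes; it lies in one of the two rotor places on the bench, the blue rotor in the other.
- dish_amber: Bystander: closed clear Petri dish with amber agar, 90 mm across, 15 mm high, origin at the centre of its underside.
- dish_pale: Bystander: closed clear Petri dish with pale agar, same size and origin.
- dish_violet: Bystander: closed clear Petri dish with dark violet agar, same size and origin.
- tube_rack: Bystander: teal rack with capped test tubes left of and behind the centrifuge, 75 x 170 mm, 98 mm high, origin at the centre of its underside.
- tip_box: Bystander: pipette tip box with clear lid, 88 x 125 mm, 91 mm high, origin at the centre of its underside.
- reagent_bottle: Bystander: amber bottle with a blue cap, 50 mm across, 90 mm high, origin at the centre of its underside.
Mind the look-alikes: they are no part of the job. Of the things like the part that bears rotor_knob, leave any that is green or pink; of the rest the smaller one is meant.

How it is judged:
On the way, in this order (a step that is already met when the one before it is completed fails the run):
1. the lid button is pressed fully down (value of joint lid_button above 0.0042 m), for 0.1 s.
2. the button is released and back up, and the lid has sprung open (value of joint lid_button below 0.0008 m and value of joint lid above 1.45 rad), for 0.2 s.
3. the blue rotor has snapped down onto the drive flange (z of rotor_foot in the frame of flange_top below 0.0015 m and horizontal distance between rotor_foot and flange_top below 0.003 m and angle between rotor_knob's own z axis and vertical below 0.06 rad), for 0.1 s.
At the end, for the whole second after the job is handed in: The blue rotor is snapped home and upright on the drive flange (underside within 1.5 mm of the flange, axis within 3 mm, tilt under 0.06 rad), the gripper is still in contact and presses it on the flange with more than 3.5 N, the lid button is up and the lid open beyond 1.45 rad (all of step 2 and all of step 3 and z of rotor_foot in the frame of flange_top above -0.003 m and contact force between drive_flange and anything else above 3.5 N and contact force between the fingers and anything else above 1.5 N); the arm keeps its last pose, push and grip.
It fails at once if the strip rotor is moved more than 30 mm (distance of strip_rotor_knob from where it was at the start of the episode above 0.03 m).
It fails at once if a Petri dish is moved more than 30 mm (distance of any of dish_amber, dish_pale, dish_violet from where it was at the start of the episode above 0.03 m).
It fails at once if the tube rack, tip box or bottle is moved more than 30 mm (distance of any of tube_rack, tip_box, reagent_bottle from where it was at the start of the episode above 0.03 m).
It also fails if it takes over 64 s, if anything falls off the work surface, if the arm or the gripper's body presses on something with over 40 N, if the wrist force passes 120 N, or if a joint passes its speed limit or range.

### The arm

A 7-joint arm with a two-finger parallel gripper is mounted at the origin on the work surface. World frame = base frame: x ahead of the robot, y to its left, z up, the work surface at z = 0. Lengths are in m, angles in rad, forces in N, time in s.
With the tool pointing down it reaches from about 0.375 to 0.925 m from the base axis. Payload 3.1 kg.
Tool frame: the origin (TCP) lies between the finger pads; the fingertips stand 25 mm ahead of it and the grasp point (between the pads) lies 6 mm ahead of it; x points along the fingers, z is the direction in which the jaws open and shut, and the axes are right-handed (so a half turn about x gives the same grasp; the last joint's range is limited). The gripper opens to 85 mm and grips with 20 to 120 N. Pads are 22 mm wide; open, the fingers measure 114 mm over their backs; the gripper's body (76 mm by 85 mm) begins 54 mm behind the grasp point. The pads swing forward as they close: fully open they stand 13 mm farther back than shut.
Start: joints at [-1.374, 0.383, 0.044, 1.598, -0.018, 1.161, -0.05], TCP at [0.189, 0.622, 0.256] pointing down, gripper open.
Joint ranges: [-2.61, 2.61], [-0.41, 2.15], [-1.48, 1.57], [0, 2.5], [-1.57, 4.71], [0.05, 1.97], [-2.85, 2.85]. Speed limits (rad/s): [2.79, 2.79, 3.14, 3.14, 3.14, 3.14, 3.14].

### API

Orientations are given as [roll, pitch, yaw] about the fixed x, y, z axes, in that order (R = Rz(yaw) Ry(pitch) Rx(roll)).
In Python, from station import bot gives the robot as it stands. The module is installed in compiled form; this text tells all that it offers.
- The arm moves only by the tool arm_command, never from a script. Its argument "moves" is a list of rows, each a list of 6 numbers: the shift along the tool's x, y, z in cm, then the turn, a rotation vector about the tool's x, y, z in degrees. A call has exactly 8 rows; each row is the pose to reach, as a shift and turn from the pose commanded when the call began, along the tool's axes at that moment; what a row does not reach only later rows make up. A row lasts 1/10 s, in which the tool goes at most 50 mm and 8.59 degrees, less where a joint would pass 70% of its speed; a pose out of reach is approached as far as the arm can. A call with a gripper value outside its range is refused whole. "jaw" is the closure, from 0 (fully open) to 1 (shut), set as the call begins (left out, the last holds). The fingers move at their own pace and stop on an object; "force" is the grip in N (left out, the last holds). Time passes only in rows, so rows that repeat a pose let the fingers close, or fill a call up. It gives the time, the measured TCP pose, the force and the opening at its end, in the units of the state.
- bot.observe(): the state, without advancing time (a new reading comes with each control period).
- bot.snapshot(name): name is "scene" or "top" or "wrist"; returns a dict with "image" (400x640x3 uint8, blue, green, red), "intrinsics" (3x3 intrinsics, pixels), "world_from_camera" (4x4, takes a point from camera to world coordinates). Camera axes: x right, y up, looking along -z (the intrinsics and any distortion apply to the point x, -y, -z); pixel columns grow to the right and rows downward; lengths in m; the calibration is good to about 2 mm. A picture is of the moment at which its call begins. There is no depth.
- bot.sign_off(): hands the job in, once; it reports no verdict.
Trained networks look in the newest picture that a camera, given by its name, has taken for a name from the list of things; names that differ only in an ending like _2 or _b are one class to them, and where a whole thing is asked for, a point or a joint stands for the part that bears it (a point fixed in the world has none). Each returns a list of dicts, best first, with "score" (0 to 1); they miss things now and then, are a little off and sometimes report something else, mostly with a low value. They report only what shows in the picture. A call takes as long as a camera call. They do not tell look-alikes from the thing itself.
- bot.search_frame(camera, label): "point" ([x, y, z] in m, in the coordinates of the camera as it stood for that picture, good to about 4 mm: the middle of the surface that is visible of it).
The state is a dict: "time_s": time; "joint_positions": joint angles; "qd": joint speeds; "joint_torque": joint torques, N m; "position": TCP position; "orientation": TCP orientation; "wrist_force": force on the tool from outside, world axes, zero at the start; "ft_torque": the same for the moment, N m; "gripper_width": opening from 0.0 (shut) to 1.0 (fully open).
Only numpy, scipy, OpenCV 4.12 (cv2) and the standard library are available. Lean on these libraries where they do the work, as an engineer would, in place of code of your own. Each camera call takes 0.05 s, during which the arm holds its last target.

## Working session

There is one attempt and no reset: what is moved stays moved. The work goes in short steps, Python scripts to look and compute and a tool call to move; the robot and the scene stay as the last step left them, time stands still between calls to the robot, and variables do not carry over. Pictures are saved under pics/ and viewed, and the job is handed in when it is done.

Besides the shell and the picture viewer there is one more tool, called after "Call:" as a command line: name --pt "numbers of a row" for each row, then --argument value for the rest. arm_command: Moves the arm, as the interface text tells. Its arguments: {"type":"object","properties":{"moves":{"type":"array"},"jaw":{"type":"number"},"force":{"type":"number"}},"required":["moves"]}

```bash
mkdir -p pics
cat > h.py <<'E'
import numpy as np,cv2,json
from station import bot
from scipy.spatial.transform import Rotation as R
def snap(c,n):
    s=bot.snapshot(c); cv2.imwrite(f'pics/{n}.png',s['image']); np.savez(f'pics/{n}.npz',img=s['image'],K=s['intrinsics'],T=s['world_from_camera']); return s
def find(c,s,l):
    T=np.array(s['world_from_camera']);K=np.array(s['intrinsics']);o=[]
    for d in bot.search_frame(c,l):
        p=np.array(d['point']);w=T[:3,:3]@p+T[:3,3]
        u=K@np.array([p[0],-p[1],-p[2]]);o.append((round(d['score'],2),w.round(4).tolist(),(u[:2]/u[2]).round().tolist()))
    return o
def ray(s,u,v,z):
    T=np.array(s['world_from_camera']);K=np.array(s['intrinsics'])
    d=np.linalg.inv(K)@[u,v,1];d=T[:3,:3]@[d[0],-d[1],-d[2]];t=(z-T[2,3])/d[2];return (T[:3,3]+t*d).round(4)
def proj(s,w):
    T=np.array(s['world_from_camera']);K=np.array(s['intrinsics'])
    p=T[:3,:3].T@(np.array(w)-T[:3,3]);u=K@[p[0],-p[1],-p[2]];return (u[:2]/u[2]).round(1)
E
python3 - <<'E'
from h import *
print(bot.observe())
for c in ['scene','top','wrist']:
    s=snap(c,c+'0')
    print(c,np.array(s['world_from_camera']).round(3).tolist())
    for l in ['mini_centrifuge','button_top','flange_top','rotor_knob','rotor_foot','strip_rotor_knob']: print(l,find(c,s,l))
E
```

```text
{'time_s': 0.0, 'joint_positions': array([-1.37381473,  0.38384218,  0.04379962,  1.59958026, -0.01789015,
        1.16115235, -0.04991537]), 'qd': array([ 3.78397017e-04, -1.13113217e-03, -4.04927204e-06, -4.88558378e-04,
       -6.98889157e-04,  1.12324954e-03, -1.54612586e-05]), 'joint_torque': array([-3.58650723e-04, -4.33462036e+01,  1.02444928e+00, -2.49512655e+01,
        1.05522582e-02,  1.15173715e-02, -4.18797924e-06]), 'position': array([0.18857744, 0.62113853, 0.25487896]), 'orientation': array([-3.08916309,  1.56820604, -1.81304828]), 'wrist_force': array([-1.06997688,  0.40909038,  0.36504502]), 'ft_torque': array([0.00142815, 0.00367178, 0.01948135]), 'gripper_width': 0.9977955738127786}
scene [[0.125, -0.759, 0.639, 1.283], [0.992, 0.083, -0.094, -0.089], [0.018, 0.646, 0.763, 0.975], [0.0, 0.0, 0.0, 1.0]]
mini_centrifuge [(0.74, [0.388, -0.1533, 0.0147], [262.0, 180.0])]
button_top []
flange_top [(0.68, [0.6375, 0.0562, 0.091], [342.0, 224.0])]
rotor_knob [(0.87, [0.4848, -0.3855, 0.0212], [181.0, 210.0]), (0.82, [0.3046, -0.301, 0.0276], [213.0, 162.0]), (0.58, [0.5
[... 790 characters left out ...]
, (0.74, [0.5427, -0.1429, 0.0236], [363.0, 205.0]), (0.67, [0.4707, -0.3832, 0.0234], [440.0, 228.0]), (0.64, [0.2934, -0.3025, 0.0328], [418.0, 287.0])]
rotor_foot [(0.95, [0.5424, -0.1439, 0.0261], [363.0, 205.0]), (0.93, [0.4645, -0.2635, 0.0269], [402.0, 230.0]), (0.63, [0.2905, -0.3061, 0.0233], [418.0, 287.0]), (0.63, [0.796, -0.0221, 0.0869], [325.0, 120.0]), (0.55, [0.4752, -0.3819, 0.024], [440.0, 227.0])]
strip_rotor_knob [(0.64, [0.6087, -0.2651, 0.0211], [400.0, 185.0])]
wrist [[0.29, -0.92, -0.265, 0.122], [0.957, 0.279, 0.08, 0.643], [0.0, -0.277, 0.961, 0.373], [0.0, 0.0, 0.0, 1.0]]
mini_centrifuge []
button_top []
flange_top []
rotor_knob []
rotor_foot []
strip_rotor_knob []
```

View pics/scene0.png

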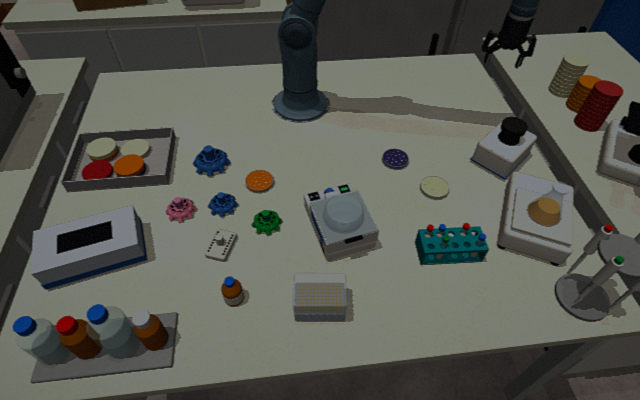

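```bash
python3 -c "
import cv2
a=cv2.imread('pics/top0.png');cv2.imwrite('pics/top0c.png',cv2.resize(a[90:310,230:480],None,fx=3,fy=2.7,interpolation=cv2.INTER_CUBIC)[:600])
"
```

```text
(no output)
```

View pics/top0c.png

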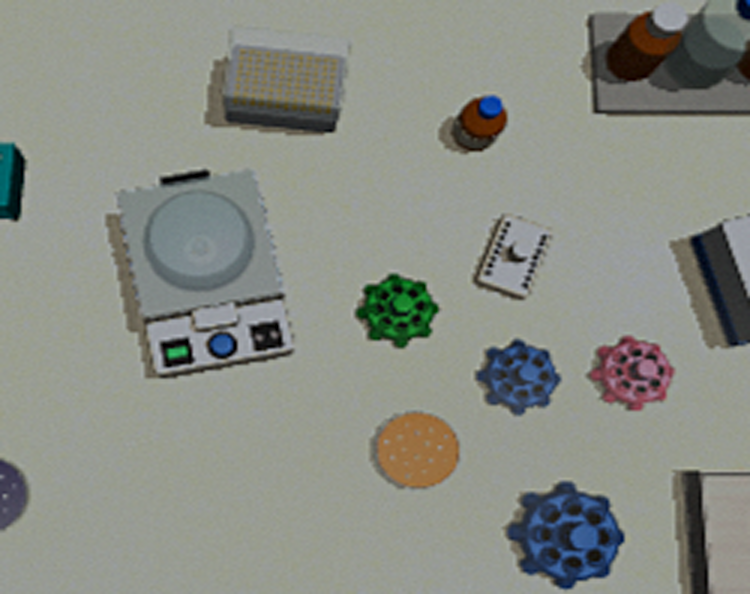

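Candidates like the blue rotor, in top-image pixels: green (363,205), pink (440,228), small blue (402,230) and large blue (418,287). Leaving out green and pink, the smaller of the two blue ones fits, so the target is the rotor at (402,230). Next I'll measure the pixels more precisely.

Run:
```python
import cv2,numpy as np
a=cv2.imread('pics/top0.png');b=cv2.imread('pics/scene0.png')
cv2.imwrite('pics/c1.png',np.hstack([cv2.resize(a[140:240,260:350],(540,600),interpolation=cv2.INTER_CUBIC)]))
cv2.imwrite('pics/c2.png',cv2.resize(b[175:265,295:385],(600,600),interpolation=cv2.INTER_CUBIC))
x=np.hstack([cv2.resize(a[200:260,370:430],(400,400),interpolation=cv2.INTER_CUBIC),cv2.resize(b[175:235,190:250],(400,400),interpolation=cv2.INTER_CUBIC)])
cv2.imwrite('pics/c3.png',x)
```

```text
(no output)
```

View pics/c1.png

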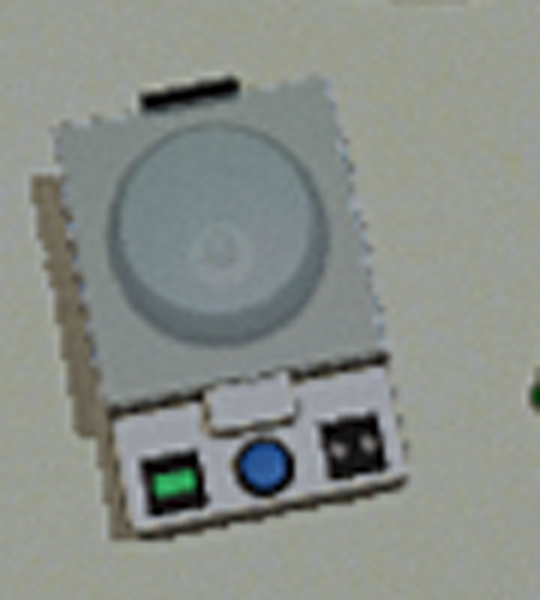

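View pics/c2.png

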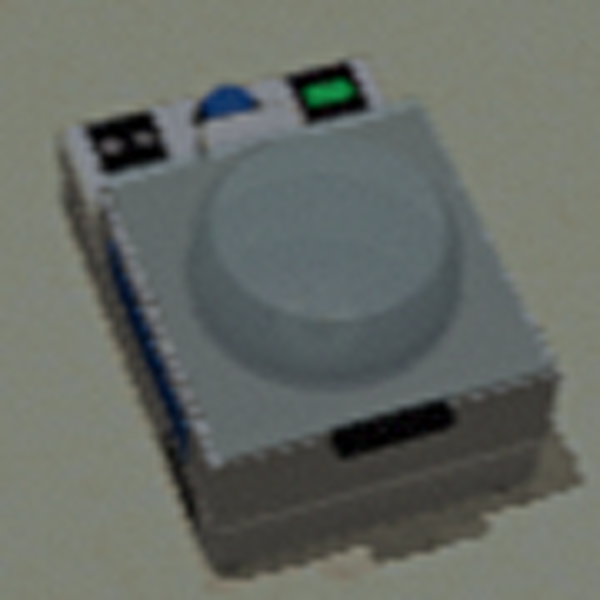

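View pics/c3.png

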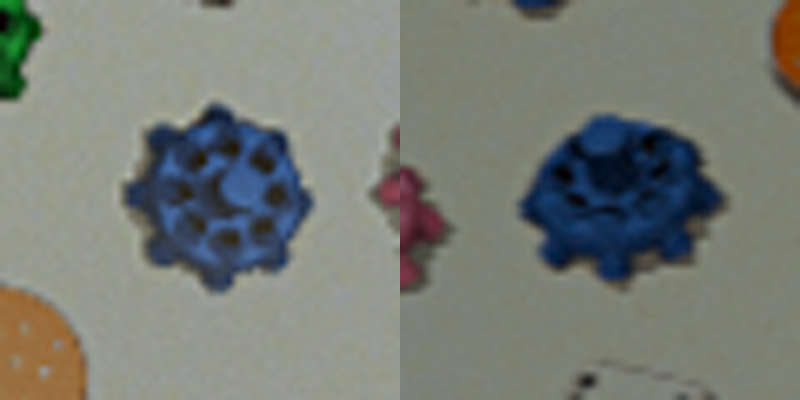

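The crop confirms the target: a blue eight-hole rotor with its knob top at top-image pixel (406,228). The centrifuge button is at (304,218).

Run:
```python
from h import *
def L(n):
    z=np.load(f'pics/{n}.npz');return dict(intrinsics=z['K'],world_from_camera=z['T'])
t=L('top0');s=L('scene0')
px=lambda u,v:(260+u/6,140+v/6)
b=ray(t,*px(265,466),.068);print('btn',b)
c=[ray(t,*px(*p),.0865) for p in [(55,125),(325,78),(387,360),(108,408)]]
print('lid corners',c,np.linalg.norm(c[0]-c[1]),np.linalg.norm(c[1]-c[2]))
d=(c[0]+c[1]-c[2]-c[3])[:2];yaw=np.arctan2(d[1],d[0]);e=(c[0]+c[3]-c[1]-c[2])[:2];print('yaw',yaw,np.arctan2(-e[0],e[1]))
sp=ray(t,*px(218,248),.078);print('spindle seen',sp,sp-b)
print('knob top',ray(t,406,227.8,.054), ray(s,190+603/6.667-60,175+135/6.667,.054))
print('body',ray(t,370+220/6.667,200+198/6.667,.015))
print('amber',ray(t,*(230+417/3,90+450/2.7),.015), 'pink', ray(t,440,228,.02),'strip',ray(t,400,185,.02))
print('btn scene',ray(s,295+229/6.667,175+98/6.667,.068))
print('tool axes\n',R.from_euler('xyz',bot.observe()['orientation']).as_matrix().round(3))
o=bot.observe();print(o['position'])
w=np.load('pics/wrist0.npz')['T'];Rm=R.from_euler('xyz',o['orientation']).as_matrix()
print('cam in tool',Rm.T@(w[:3,3]-o['position']),(Rm.T@w[:3,:3]).round(3), np.load('pics/wrist0.npz')['K'])
```

```text
btn [0.4953 0.0389 0.068 ]
lid corners [array([0.6653, 0.1458, 0.0865]), array([0.6911, 0.0101, 0.0865]), array([ 0.5459, -0.0213,  0.0865]), array([0.521 , 0.1159, 0.0865])] 0.1381308437677842 0.1485563866011825
yaw 0.20866231533006238 0.183688108651816
spindle seen [0.6044 0.0634 0.078 ] [0.1091 0.0245 0.01  ]
knob top [ 0.468  -0.2691  0.054 ] [ 0.4709 -0.2689  0.054 ]
body [ 0.4666 -0.2695  0.015 ]
amber [ 0.3826 -0.1609  0.015 ] pink [ 0.4719 -0.3845  0.02  ] strip [ 0.609  -0.2643  0.02  ]
btn scene [0.4959 0.0417 0.068 ]
tool axes
 [[ 0.    -0.957  0.29 ]
 [ 0.     0.29   0.957]
 [-1.     0.     0.   ]]
[0.18883221 0.62197673 0.256299  ]
cam in tool [-0.11701693  0.07009175  0.00020875] [[-0.     0.277 -0.961]
 [-0.     0.961  0.277]
 [ 1.     0.    -0.   ]] [[339.05043971   0.         318.79767084]
 [  0.         339.05043971 203.32880319]
 [  0.           0.           1.        ]]
```

Call:
arm_command --pt "0 -3.2 -3.3 -3.5 0 0" --pt "0 -6.5 -6.7 -7 0 0" --pt "0 -9.8 -10.1 -10.5 0 0" --pt "0 -13.1 -13.4 -14 0 0" --pt "0 -16.4 -16.8 -17.5 0 0" --pt "0 -19.6 -20.1 -21 0 0" --pt "0 -22.9 -23.5 -24.6 0 0" --pt "0 -26.2 -26.9 -28.2 0 0" --jaw 1 --force 60

```text
time_s: 1.85
position: [0.3621, 0.2867, 0.2567]
orientation: [-0.82, 1.57, 0.951]
wrist_force: [-0.0, -0.2, 0.7]
gripper_width: -0.002
```

```bash
cat >> h.py <<'E'
def go(p,h=101.3):
    "tool-frame shift (cm) and turn from current measured pose to world TCP p, tool down, jaw heading h deg"
    o=bot.observe();Rm=R.from_euler('xyz',o['orientation']).as_matrix()
    a=np.radians(h);z=np.array([np.cos(a),np.sin(a),0]);x=np.array([0,0,-1.]);Rt=np.column_stack([x,np.cross(z,x),z])
    print('t',o['time_s'],'pos',o['position'].round(4),'F',np.round(o['wrist_force'],1),'w',o['gripper_width'],'shift',(100*Rm.T@(np.array(p)-o['position'])).round(2),'turn',np.degrees(R.from_matrix(Rm.T@Rt).as_rotvec()).round(1))
E
python3 - <<'E'
from h import *
go([.492,.039,.256])
E
```

```text
t 1.85 pos [0.3621 0.2867 0.2567] F [-0.  -0.2  0.7] w -0.0021072590434691864 shift [  0.05  -7.8  -26.86] turn [0.2 0.  0. ]
```

Call:
arm_command --pt "0 -1.3 -4.5 0 0 0" --pt "0 -2.6 -9 0 0 0" --pt "0 -3.9 -13.5 0 0 0" --pt "0 -5.2 -18 0 0 0" --pt "0 -6.5 -22.4 0 0 0" --pt "0 -7.8 -26.8 0 0 0" --pt "0 -7.8 -26.8 0 0 0" --pt "0 -7.8 -26.8 0 0 0"

```text
time_s: 2.65
position: [0.4908, 0.0395, 0.2565]
orientation: [-1.038, 1.57, 0.726]
wrist_force: [-0.5, 0.6, -0.0]
gripper_width: -0.003
```

Run:
```python
from h import *
s=snap('wrist','w1')
for l in ['button_top','flange_top']: print(l,find('wrist',s,l))
go([.492,.039,.1])
print(proj(s,[.4955,.040,.068]),proj(s,[.6065,.062,.078]))
```

```text
button_top [(0.63, [0.4953, 0.0367, 0.0714], [315.0, 189.0])]
flange_top [(0.56, [0.5212, 0.0454, 0.0673], [318.0, 216.0])]
t 2.8 pos [0.4899 0.0426 0.2561] F [ 0.  -0.3 -0.5] w 0.0029908248601547404 shift [15.61 -0.14 -0.41] turn [ 0.2  0.  -0. ]
[318.1 189.5] [318.4 302.9]
```

View pics/w1.png

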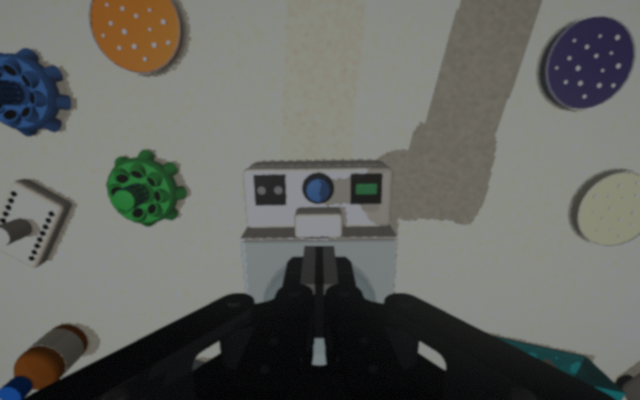

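The wrist picture shows the button at (318,188), within 1.5 px of my prediction. The front edge is level, so position and yaw are both right. Going down to the button.

Call:
arm_command --pt "4.5 0 0 0 0 0" --pt "9 0 0 0 0 0" --pt "13 0 0 0 0 0" --pt "15.2 0 0 0 0 0" --pt "16 0 0 0 0 0" --pt "16.4 0 0 0 0 0" --pt "16.8 0 0 0 0 0" --pt "16.8 0 0 0 0 0"

```text
time_s: 3.6
position: [0.4907, 0.042, 0.0892]
orientation: [-0.404, 1.569, 1.365]
wrist_force: [-2.5, 1.6, 3.4]
gripper_width: 0.001
```

Run:
```python
from h import *
go([.492,.039,.1])
s=snap('wrist','w2')
```

```text
t 3.6 pos [0.4907 0.042  0.0892] F [-2.5  1.6  3.4] w 0.0008233466769460027 shift [-1.08 -0.07 -0.32] turn [0.1 0.1 0. ]
```

View pics/w2.png

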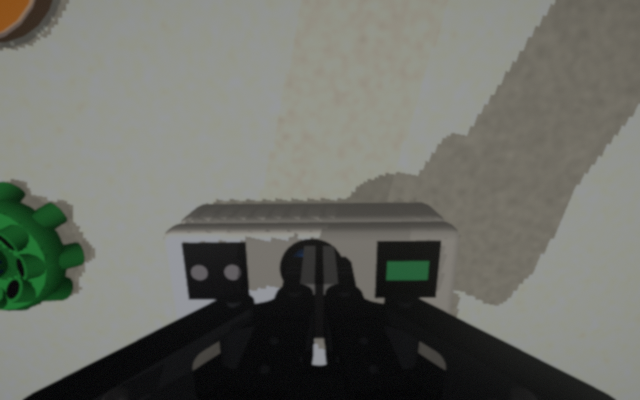

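Call:
arm_command --pt "0.1 0 0 0 0 0" --pt "0.2 0 0 0 0 0" --pt "0.3 0 0 0 0 0" --pt "0.4 0 0 0 0 0" --pt "0.4 0 0 0 0 0" --pt "0.4 0 0 0 0 0" --pt "0.4 0 0 0 0 0" --pt "0.4 0 0 0 0 0"

```text
time_s: 4.45
position: [0.4914, 0.0418, 0.0877]
orientation: [-0.17, 1.567, 1.598]
wrist_force: [-9.5, 1.1, 25.8]
gripper_width: -0.002
```

Run:
```python
from h import *
go([.492,.039,.1])
s=snap('scene','s2')
im=s['image'];cv2.imwrite('pics/s2c.png',cv2.resize(im[110:290,270:430],(640,600)))
```

```text
t 4.45 pos [0.4914 0.0418 0.0877] F [-9.5  1.1 25.8] w -0.002025071204583043 shift [-1.23 -0.01 -0.28] turn [-0.   0.2  0. ]
```

View pics/s2c.png

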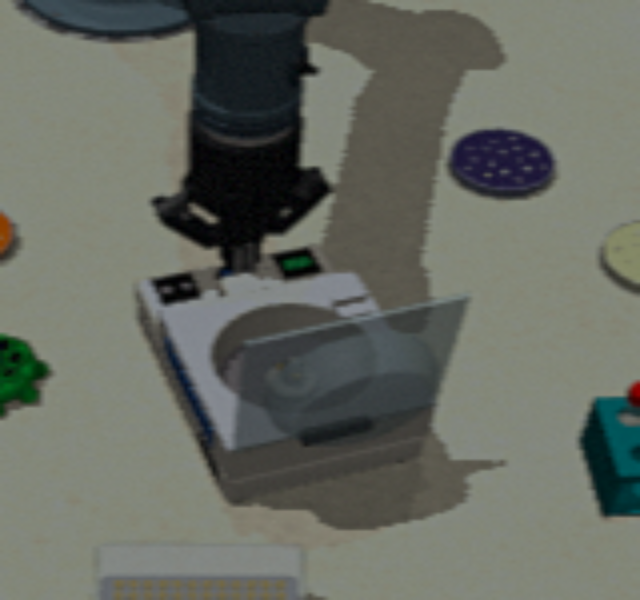

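The button is bottomed out (TCP z ≈ 0.0877 m, about 26 N) and the lid has swung up. Lifting off and stepping back to look into the bowl.

Call:
arm_command --pt "-2 0 0 0 0 0" --pt "-5 1 0 0 0 0" --pt "-9 3 0 0 0 0" --pt "-13 5 0 0 0 0" --pt "-16 7 0 0 0 0" --pt "-17 8 0 0 0 0" --pt "-17 8 0 0 0 0" --pt "-17 8 0 0 0 0" --jaw 0

```text
time_s: 5.3
position: [0.4127, 0.0251, 0.2544]
orientation: [-1.393, 1.568, 0.375]
wrist_force: [-1.2, 0.3, -1.2]
gripper_width: 1.001
```

Run:
```python
from h import *
s=snap('wrist','w3')
for l in ['button_top','flange_top','rotor_knob']: print(l,find('wrist',s,l))
go([.468,-.269,.25])
print(proj(s,[.4955,.040,.068]),proj(s,[.6065,.062,.078]))
```

```text
button_top [(0.81, [0.4944, 0.0372, 0.0711], [314.0, 268.0])]
flange_top [(0.85, [0.5224, 0.0489, 0.057], [320.0, 287.0])]
rotor_knob [(0.96, [0.5358, -0.1403, 0.0242], [151.0, 253.0]), (0.89, [0.321, -0.2773, 0.0214], [17.0, 16.0]), (0.83, [0.459, -0.2592, 0.0207], [42.0, 165.0])]
t 5.5 pos [0.412  0.0251 0.2532] F [-0.3  0.   0.9] w 1.0006978213452413 shift [  0.36   0.27 -29.94] turn [ 0.  -0.1 -0.1]
[316.9 267.9] [316.9 369.9]
```

View pics/w3.png

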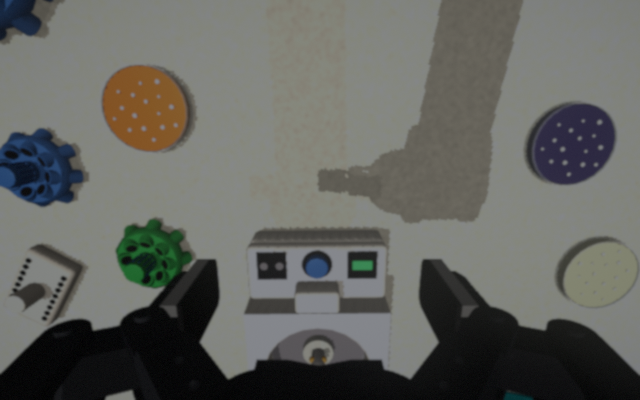

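Run:
```python
from h import *
z=np.load('pics/w3.npz');s=dict(intrinsics=z['K'],world_from_camera=z['T'])
im=z['img'];cv2.imwrite('pics/w3c.png',cv2.resize(im[300:400,270:370],(600,600),interpolation=cv2.INTER_CUBIC))
for zz in (.052,.066,.078,.084): print(zz,(proj(s,[.6065,.062,zz])-[270,300])*6)
```

```text
0.052 [282.  315.6]
0.066 [282.  369.6]
0.078 [281.4 419.4]
0.084 [281.4 445.8]
```

View pics/w3c.png

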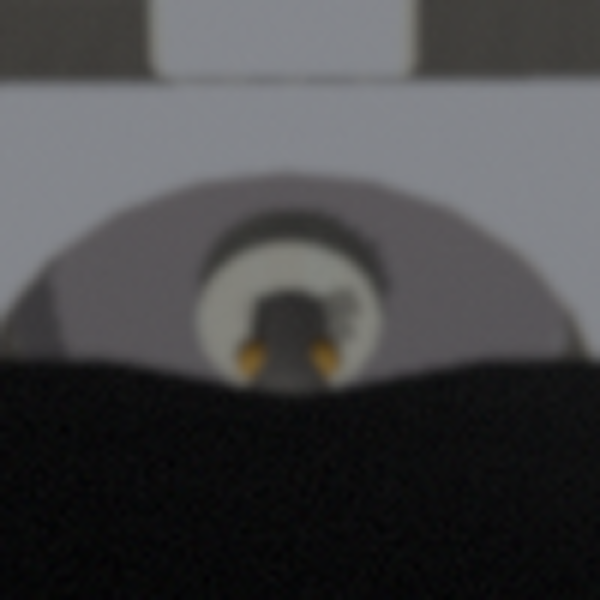

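Call:
arm_command --pt "0 0 -4.2 0 0 0" --pt "0 0.1 -8.5 0 0 0" --pt "0 0.1 -13 0 0 0" --pt "0 0.2 -17.5 0 0 0" --pt "0 0.2 -22 0 0 0" --pt "0 0.3 -26.5 0 0 0" --pt "0 0.3 -29.9 0 0 0" --pt "0 0.3 -29.9 0 0 0"

```text
time_s: 6.3
position: [0.467, -0.2748, 0.2539]
orientation: [2.669, 1.564, -1.854]
wrist_force: [-0.3, -0.2, 0.2]
gripper_width: 0.998
```

Run:
```python
from h import *
z=np.load('pics/w3.npz');s=dict(intrinsics=z['K'],world_from_camera=z['T'])
print('flange',ray(s,270+290/6,300+329/6,.052))
s=snap('wrist','w4')
go([.468,-.269,.054])
print(proj(s,[.468,-.269,.054]))
```

```text
flange [0.6092 0.064  0.052 ]
t 6.35 pos [ 0.467  -0.2716  0.2534] F [-0.5  1.2  0.4] w 0.9966338870599758 shift [19.94 -0.21  0.29] turn [-0.3 -0.2 -0.2]
[325.7 184.7]
```

View pics/w4.png

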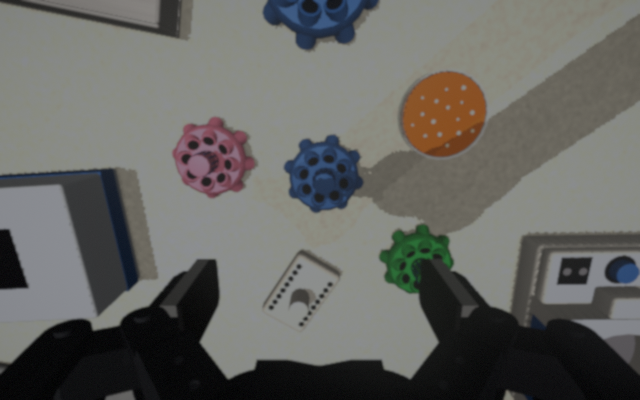

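Run:
```python
from h import *
z=np.load('pics/w4.npz');im=z['img'];cv2.imwrite('pics/w4c.png',cv2.resize(im[130:220,280:370],(600,600),interpolation=cv2.INTER_CUBIC))
```

```text
(no output)
```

View pics/w4c.png

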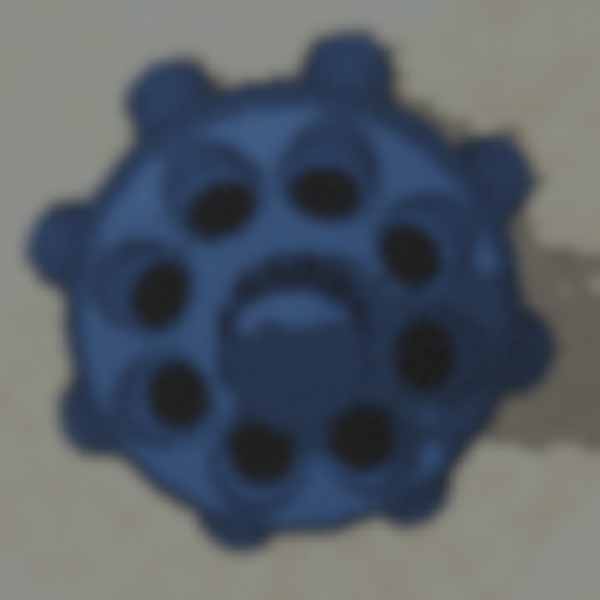

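Run:
```python
from h import *
z=np.load('pics/w4.npz');s=dict(intrinsics=z['K'],world_from_camera=z['T'])
f=6.667
print(ray(s,280+292/f,130+354/f,.054),ray(s,280+292/f,130+302/f,.022), z['T'][:3,3])
T=z['T'];# true TCP from camera pose
Rt=R.from_euler('xyz',bot.observe()['orientation']).as_matrix();c=np.array([-.11702,.07009,.0002])
print('tcp from cam',T[:3,3]-Rt@c)
p=ray(s,280+292/f,130+354/f,.054)
go([p[0],p[1],.054])
```

```text
[ 0.4668 -0.2711  0.054 ] [ 0.4655 -0.2711  0.022 ] [ 0.39844267 -0.28702606  0.37111058]
tcp from cam [ 0.46694037 -0.27423794  0.25384653]
t 6.35 pos [ 0.467  -0.2716  0.2534] F [-0.5  1.2  0.4] w 0.9966338870599758 shift [19.94 -0.06  0.11] turn [-0.3 -0.2 -0.2]
```

Call:
arm_command --pt "4 0 0.2 0 0 0" --pt "8.5 0 0.2 0 0 0" --pt "13 0 0.2 0 0 0" --pt "16.5 0 0.2 0 0 0" --pt "18.5 0 0.2 0 0 0" --pt "19.5 0 0.2 0 0 0" --pt "20 0 0.2 0 0 0" --pt "20 0 0.2 0 0 0"

```text
time_s: 7.15
position: [0.4677, -0.2659, 0.0543]
orientation: [-0.119, 1.57, 1.65]
wrist_force: [1.1, -0.5, 0.1]
gripper_width: 1.001
```

Run:
```python
from h import *
s=snap('wrist','w5');go([.467,-.271,.052])
```

```text
t 7.2 pos [ 0.4681 -0.2665  0.055 ] F [0.3 0.2 0.6] w 1.0026372824471987 shift [ 0.3   0.2  -0.42] turn [ 0.  -0.   0.1]
```

View pics/w5.png

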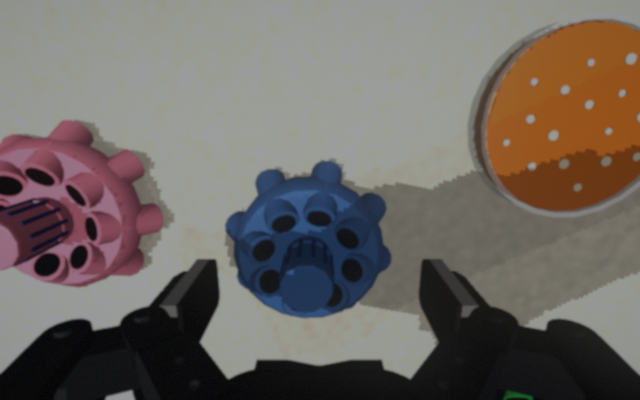

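Call:
arm_command --pt "0.3 0.2 -0.4 0 0 0" --pt "0.3 0.2 -0.4 0 0 0" --pt "0.3 0.2 -0.4 0 0 0" --pt "0.3 0.2 -0.4 0 0 0" --pt "0.3 0.2 -0.4 0 0 0" --pt "0.3 0.2 -0.4 0 0 0" --pt "0.3 0.2 -0.4 0 0 0" --pt "0.3 0.2 -0.4 0 0 0"

```text
time_s: 8.0
position: [0.4661, -0.2708, 0.0512]
orientation: [1.111, 1.571, 2.879]
wrist_force: [0.8, -1.4, 0.2]
gripper_width: 1.0
```

Call:
arm_command --pt "0 0 0 0 0 0" --pt "0 0 0 0 0 0" --pt "0 0 0 0 0 0" --pt "0 0 0 0 0 0" --pt "0 0 0 0 0 0" --pt "0 0 0 0 0 0" --pt "0 0 0 0 0 0" --pt "0 0 0 0 0 0" --jaw 1 --force 80

```text
time_s: 8.8
position: [0.4663, -0.2711, 0.0516]
orientation: [-2.042, 1.57, -0.274]
wrist_force: [-1.6, 0.5, 3.7]
gripper_width: 0.234
```

Run:
```python
from h import *
s=snap('wrist','w6');go([.467,-.271,.052])
```

```text
t 8.85 pos [ 0.4663 -0.2711  0.0516] F [-0.3  0.2  4. ] w 0.2308578230878672 shift [-0.04 -0.07 -0.01] turn [ 0. -0.  0.]
```

View pics/w6.png

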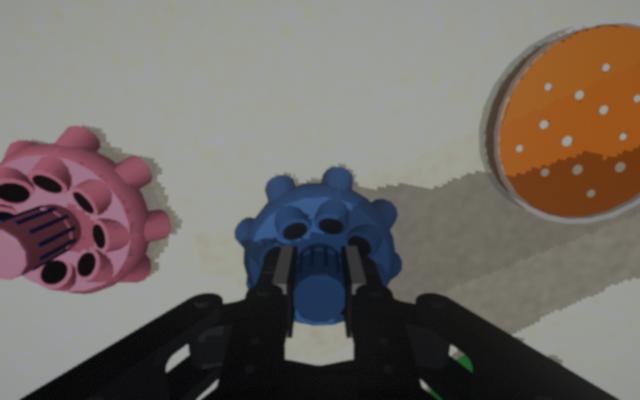

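Call:
arm_command --pt "-2 0 0 0 0 0" --pt "-5 0 0 0 0 0" --pt "-9 0 0 0 0 0" --pt "-13 0 0 0 0 0" --pt "-15 -1 1.5 0 0 0" --pt "-15 -3 4.5 0 0 0" --pt "-15 -5.6 8.2 0 0 0" --pt "-15 -8 11.7 0 0 0"

```text
time_s: 9.65
position: [0.5217, -0.1388, 0.201]
orientation: [-0.493, 1.57, 1.275]
wrist_force: [0.6, -0.2, -1.6]
gripper_width: 0.23
```

Call:
arm_command --pt "0 -2.5 3.6 0 0 0" --pt "0 -5 7.3 0 0 0" --pt "0 -7.5 11 0 0 0" --pt "0 -10 14.6 0 0 0" --pt "0 -11.5 17 0 0 0" --pt "0 -12.3 18.2 0 0 0" --pt "0 -12.5 18.4 0 0 0" --pt "0 -12.5 18.4 0 0 0"

```text
time_s: 10.45
position: [0.6076, 0.0628, 0.2008]
orientation: [2.339, 1.569, -2.177]
wrist_force: [-0.1, -0.9, -1.9]
gripper_width: 0.231
```

Run:
```python
from h import *
s=snap('wrist','w7');go([.609,.064,.14])
t=snap('top','t7');u=snap('scene','s7')
go([.609,.064,.14])
a=cv2.resize(t['image'][130:230,260:340],(400,500),interpolation=cv2.INTER_CUBIC);b=cv2.resize(u['image'][150:270,300:396],(400,500),interpolation=cv2.INTER_CUBIC)
cv2.imwrite('pics/ts7.png',np.hstack([a,b]))
```

```text
t 10.5 pos [0.6074 0.0616 0.201 ] F [ 0.8 -0.4 -1.8] w 0.23052591491265764 shift [ 6.1  -0.21  0.21] turn [-0.2 -0.1 -0.1]
t 10.6 pos [0.6075 0.0613 0.2013] F [ 0.4 -0.  -2.1] w 0.2345041438137719 shift [ 6.13 -0.2   0.25] turn [-0.2 -0.1 -0. ]
```

View pics/w7.png

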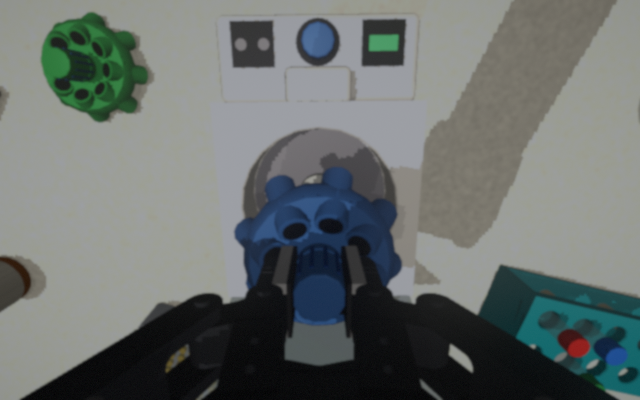

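View pics/ts7.png

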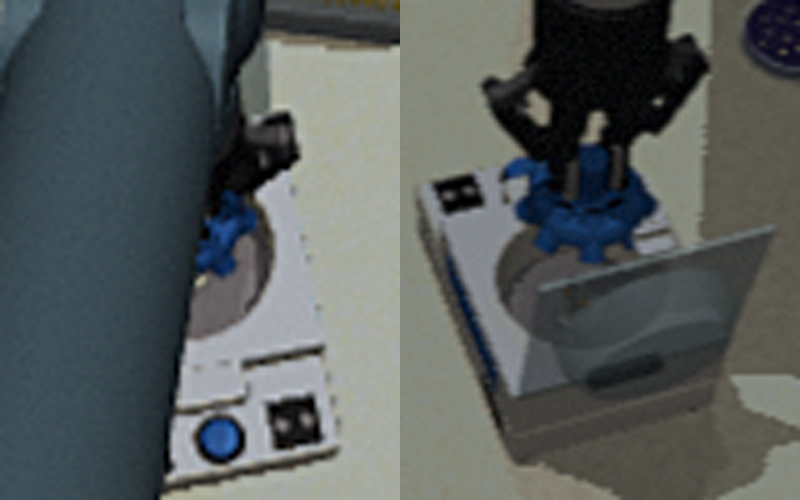

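Run:
```python
from h import *
K=np.load('pics/w7.npz')['K']
M=np.array([[0,.277,-.961],[0,.961,.277],[1,0,0]]);c=np.array([-.11702,.07009,.0002])
im=np.load('pics/w7.npz')['img'];cv2.imwrite('pics/w7c.png',cv2.resize(im[0:220,200:440],(720,600),interpolation=cv2.INTER_CUBIC))
def tool(u,v,z,tz=.201):
    d=np.linalg.inv(K)@[u,v,1];d=M@[d[0],-d[1],-d[2]];return c+d*((tz-z)-c[0])/d[0]
print('button',tool(318,41.5,.068)*1e3,'rim front',tool(320,128,.084)*1e3,'L',tool(245,180,.084)*1e3,'R',tool(397,180,.084)*1e3)
```

```text
button [133.         111.64184324  -0.33805877] rim front [117.          55.55984039   1.01157861] L [117.          19.73644534 -51.77313871] R [117.          19.73644534  55.27518672]
```

View pics/w7c.png

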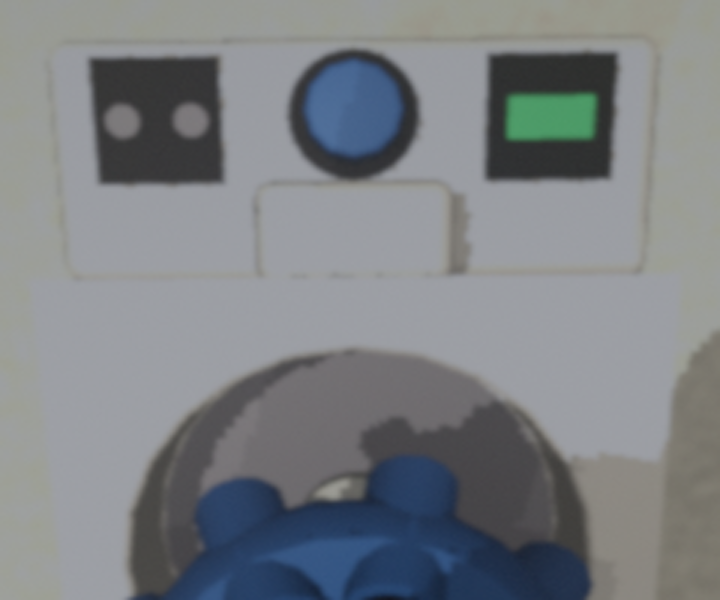

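Call:
arm_command --pt "2 0 0.1 0 0 0" --pt "4 0 0.1 0 0 0" --pt "5.5 0 0.1 0 0 0" --pt "6.5 0 0.1 0 0 0" --pt "7 0 0.1 0 0 0" --pt "7.4 0 0.1 0 0 0" --pt "7.8 0 0.1 0 0 0" --pt "7.8 0 0.1 0 0 0"

```text
time_s: 11.4
position: [0.608, 0.0655, 0.1232]
orientation: [1.458, 1.571, -3.057]
wrist_force: [-0.4, 0.3, -0.8]
gripper_width: 0.224
```

Run:
```python
from h import *
s=snap('wrist','w8');go([.609,.064,.104])
```

```text
t 11.45 pos [0.6082 0.0655 0.1235] F [-0.8 -0.1 -1.6] w 0.23177689615240044 shift [ 1.95 -0.05 -0.17] turn [ 0. -0.  0.]
```

View pics/w8.png

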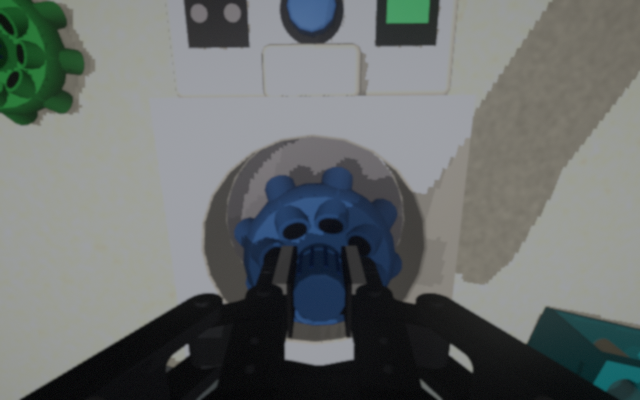

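Call:
arm_command --pt "0 0 -0.15 0 0 0" --pt "0.2 0 -0.15 0 0 0" --pt "0.4 0 -0.15 0 0 0" --pt "0.6 0 -0.15 0 0 0" --pt "0.8 0 -0.15 0 0 0" --pt "0.9 0 -0.15 0 0 0" --pt "0.9 0 -0.15 0 0 0" --pt "0.9 0 -0.15 0 0 0"

```text
time_s: 12.25
position: [0.6075, 0.0634, 0.1139]
orientation: [1.788, 1.569, -2.727]
wrist_force: [-2.4, -1.8, -0.5]
gripper_width: 0.233
```

Run:
```python
from h import *
s=snap('wrist','w9');go([.609,.064,.104])
K=s['intrinsics'];cv2.imwrite('pics/w9c.png',s['image'])
```

```text
t 12.3 pos [0.6075 0.0634 0.1139] F [-1.8 -1.4 -0.5] w 0.22765416106159111 shift [ 0.99 -0.16  0.03] turn [-0.  -0.  -0.1]
```

View pics/w9.png

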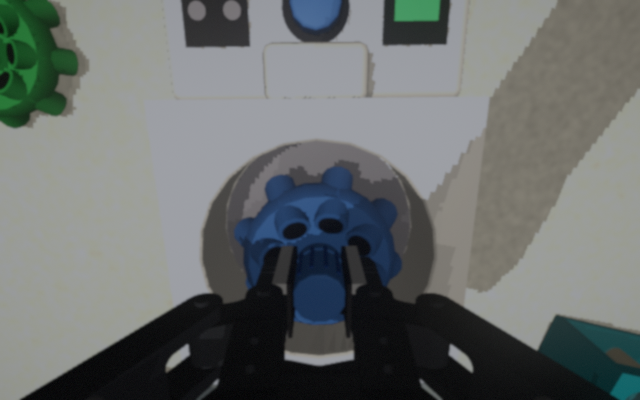

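Call:
arm_command --pt "0.2 0.05 0 0 0 0" --pt "0.4 0.05 0 0 0 0" --pt "0.6 0.05 0 0 0 0" --pt "0.8 0.05 0 0 0 0" --pt "1.0 0.05 0 0 0 0" --pt "1.2 0.05 0 0 0 0" --pt "1.3 0.05 0 0 0 0" --pt "1.3 0.05 0 0 0 0"

```text
time_s: 13.1
position: [0.6073, 0.0633, 0.1036]
orientation: [0.891, 1.568, 2.659]
wrist_force: [-8.7, -1.8, 15.5]
gripper_width: 0.232
```

Run:
```python
from h import *
s=snap('wrist','w10');go([.609,.064,.1036]);u=snap('scene','s10');go([.609,.064,.1036])
cv2.imwrite('pics/s10c.png',cv2.resize(u['image'][150:270,300:396],(480,600),interpolation=cv2.INTER_CUBIC))
```

```text
t 13.15 pos [0.6073 0.0633 0.1036] F [-7.5 -1.4 14.9] w 0.2289257990813902 shift [-0.   -0.18  0.03] turn [-0.   0.1 -0.1]
t 13.2 pos [0.6073 0.0634 0.1036] F [-8.  -2.4 15.5] w 0.23626702567591748 shift [-0.01 -0.18  0.03] turn [-0.   0.1 -0.1]
```

View pics/w10.png

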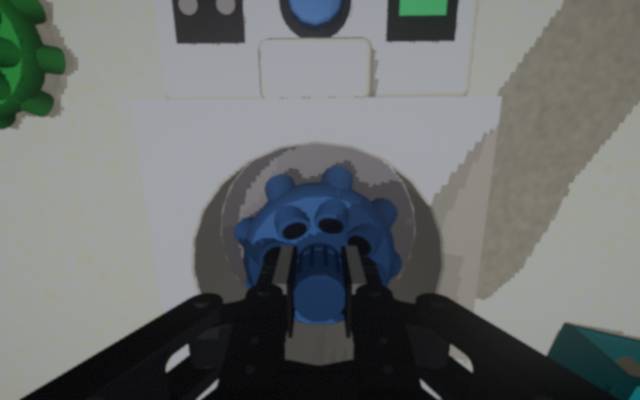

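View pics/s10c.png

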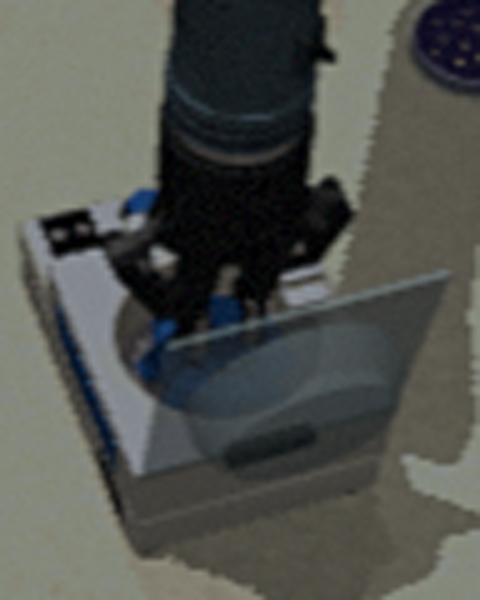

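Call:
arm_command --pt "0.1 0.05 0 0 0 0" --pt "0.2 0.1 0 0 0 0" --pt "0.3 0.1 0 0 0 0" --pt "0.3 0.1 0 0 0 0" --pt "0.3 0.1 0 0 0 0" --pt "0.3 0.1 0 0 0 0" --pt "0.3 0.1 0 0 0 0" --pt "0.3 0.1 0 0 0 0"

```text
time_s: 14.0
position: [0.6074, 0.0633, 0.1034]
orientation: [0.08, 1.567, 1.848]
wrist_force: [-12.9, -1.6, 28.7]
gripper_width: 0.23
```

Run:
```python
from h import *
s=snap('wrist','w11');go([.609,.064,.1036])
a=np.load('pics/w10.npz')['img'];cv2.imwrite('pics/cmp.png',np.hstack([cv2.resize(i[130:340,210:430],(400,400)) for i in (a,s['image'])]))
u=snap('scene','s11');cv2.imwrite('pics/s11.png',u['image'])
```

```text
t 14.05 pos [0.6074 0.0633 0.1034] F [-12.5  -1.7  27.9] w 0.22904650320633713 shift [-0.02 -0.17  0.04] turn [-0.   0.2 -0. ]
```

View pics/cmp.png

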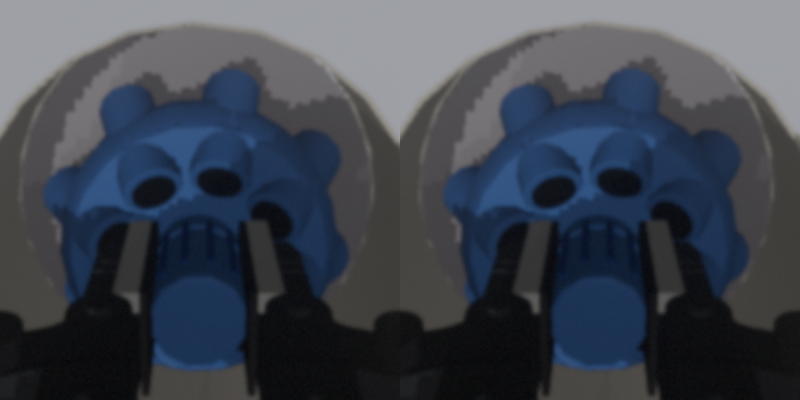

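View pics/s11.png

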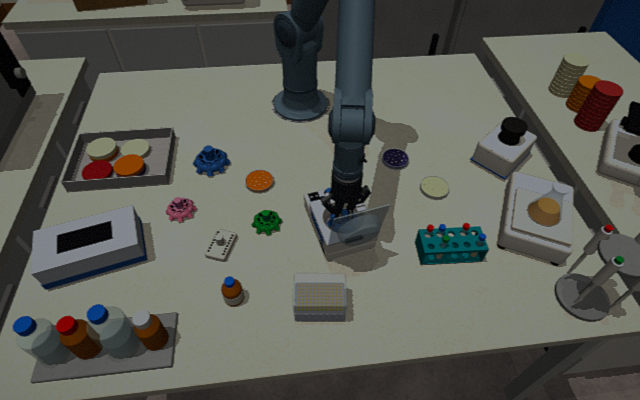

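Doubling the push from 15 N to 28 N moved the rotor only 0.2 mm, and it did not slip in the fingers. The TCP height matches the seated height. The lid is open, and nothing else has moved in the scene picture.

```bash
python3 -c "
from h import *
print(bot.sign_off())"
```

```text
the job is handed in; nothing more can be done
None
```

I pressed the lid button down and released it, and the lid sprang open. I then gripped the small blue rotor by its knob, set it on the spindle and pushed it home. I handed the job in at about 14 s, still pressing; the sign-off reports no verdict.

**Checks that agreed:**
- **Button:** it bottomed out at TCP z 0.0877 m (0.088 m expected) with about 26 N. After release the lid stood open in the pictures and stayed open.
- **Rotor:** the final TCP z of 0.1034 m matches the seated height of 0.1036 m. Raising the push from 15 N to 28 N moved it only 0.2 mm, and the knob did not slip in the fingers.
- **Bystanders:** they stand where they were in the last scene picture.

**Not fully in agreement:**
- A sideways wrist force of about 13 N remained during the final press. The button press showed 9.5 N of the same kind.
- The TCP readings differed from the camera fixes by up to about 3 mm, so I aligned over the spindle mainly from the wrist pictures.
- I inferred the snap from height and force and did not see it directly.

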